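# Hang the cast guard frame on the gel viewer's two pins

### The arm

A 6-joint arm with a two-finger parallel gripper is mounted at the origin on the work surface. World frame = base frame: x ahead of the robot, y to its left, z up, the work surface at z = 0. Lengths are in mm, angles in rad, forces in N, time in s.
With the tool pointing down it reaches from about 350 to 950 mm from the base axis. Payload 17.4 kg.
Tool frame: the origin (TCP) lies midway between the tips of the shut fingers; the grasp point (between the pads) lies 19 mm behind it; z points along the fingers, y is the line along which they close (so a half turn about z gives the same grasp; the last joint's range is limited). The gripper opens to 93 mm and grips with 3 to 60 N. Pads are 15 mm wide; open, the fingers measure 128 mm over their backs; the gripper's body (75 mm by 188 mm) begins 65 mm behind the grasp point.
Start: joints at [-1.336, 0.116, 1.442, -0, 1.584, -0.038], TCP at [181.855, -650.047, 218.646] pointing down, gripper open.
Joint ranges: [-2.83, 2.83], [-0.83, 2.19], [0.07, 2.5], [-1.14, 4.28], [0.01, 3], [-2.97, 2.97]. Speed limits (rad/s): [1.89, 1.89, 2.22, 3.14, 3.14, 3.14].

### API

Orientations are given as a unit quaternion [x, y, z, w].
In Python, from station import read_state, imaging, job gives the robot as it stands.
- The arm moves only by the tool arm_command, never from a script. Its argument "steps" is a list of rows, each an object with "dp": the shift along the world's x, y, z in units of 40 mm (1.0 is 40 mm), a list of three; "twist": the turn, a rotation vector about the world's x, y, z in units of 6 degrees (1.0 is 6 degrees), a list of three; "jaw": the finger opening in mm, from 0 to 93. A call has 1 to 20 rows; each row shifts and turns the commanded pose from where the row before left it; what a row does not reach is not made up. A row lasts 1/12 s, in which the tool goes at most 41.7 mm and 7.16 degrees, less where a joint would pass 70% of its speed; a pose out of reach is approached as far as the arm can. A call is refused whole if a number of a shift passes 1 or a number of a turn 1, either way. A call with a gripper value outside its range is refused whole. The fingers move at their own pace and stop on an object; "squeeze" is the grip in N (left out, the last holds). Time passes only in rows, so rows that do not move let the fingers close. It gives the time, the measured TCP pose, the force, the opening and the grip force at its end, in the units of the state.
- read_state(): the state, without advancing time (a new reading comes with each control period).
- imaging.read_camera(name): name is "side" or "top" or "wrist"; returns a dict with "pixels" (384x512x3 uint8, blue, green, red), "camera_matrix" (3x3 intrinsics, pixels), "distortion" ([k1, k2, p1, p2, k3] as OpenCV has them; the pictures are not rectified), "view" (4x4, takes a point from world to camera coordinates); the wrist camera has in their place "mount" (4x4, takes a point from camera to tool coordinates, whose origin is the TCP and whose axes are the flange's). Camera axes: x right, y up, looking along -z (the intrinsics and any distortion apply to the point x, -y, -z); pixel columns grow to the right and rows downward; lengths in mm; the calibration is good to about 2 mm. A picture is of the moment at which its call begins: read the wrist's pose just before it. There is no depth.
- job.job_done(): hands the job in; it is judged then, once.
The state is a dict: "time_s": time; "joint_positions": joint angles; "joint_vel": joint speeds; "effort": joint torques, N m; "tcp_pos": TCP position; "eef_rot": TCP orientation; "force": force on the tool from outside, world axes, zero at the start; "ft_torque": the same for the moment, N m; "width": finger opening in mm; "finger_force": force on a finger pad.
Only numpy, scipy, OpenCV 4.12 (cv2) and the standard library are available. Lean on these libraries where they do the work, as an engineer would, in place of code of your own. Each camera call takes 0.05 s, during which the arm holds its last target. There are 200 camera calls.

### The job

Lift the orange cast guard frame out of its blue mould by its rib and hang it on the sloping screen of the white gel viewer: line up both of its holes with the two steel pins, slide it gently and squarely down onto both pins at once until it lies flush on the screen, and let go. Do not drop it or force it, and leave the small white jar with the blue lid and the green tube rack where they stand.

Things in the scene. Friction and masses are not known exactly. Their poses are not given: they have to be found in the camera images.
- frame_grip (a point): Orange cast guard frame, 0.15 to 0.31 kg: plate 130 (x) x 190 (y) x 6 mm with two windows 150 mm wide (x -52 to -12, 12 to 34 mm) and between them an upright rib 100 mm long (y), 14 mm thick (x), its top 40 mm above the plate's underside. Point: on the plate's centre, in the rib, 28 mm above the underside. +z out of the rib's top, +x to the edge with two holes. Starts flat in the mould.
- hole_left (a point): Centre of the frame's hole on its +y side, at the plate's underside: 13 mm diameter, right through, at x = 47, y = 75, z = -28 mm from frame_grip. Axes as frame_grip.
- hole_right (a point): The frame's other hole, at x = 47, y = -75, z = -28 mm from frame_grip. Axes as frame_grip.
- pin_left (a point): Foot, on the screen's face, of the steel pin for hole_left: 10 mm thick, 24 mm long, square to the screen, the last 6 mm tapering to 5 mm. z along the pin, out of the screen, 25 degrees from vertical, leaning to the viewer's low front edge; x straight up the slope; y level.
- pin_right (a point): Foot of the pin for hole_right, 150 mm from the other along -y; same axes. When the frame hangs home, each hole point is at the foot of its pin, the frame's axes are parallel to the pins' axes, and the plate lies on the blue screen below the pins.
- viewer: White gel viewer, fixed, 240 (x) x 250 (y) mm, 114 mm high; origin mid underside, z up. Its low front edge (35 mm high, x = -120 mm) faces roughly to the robot; from there the screen rises at 25 degrees for 188 mm along the slope to a flat top (x = 50 to 120 mm). Pin feet 137 mm up the slope from the front edge, 75 mm either side of the middle.
- mould: Blue open mould, fixed, 170 (x) x 230 (y) mm, 16 mm high; origin mid underside, z up. Cavity 138 x 198 mm, 8 mm deep (floor 8 mm above the bench): the frame has 4 mm of play all round and its plate's top lies 2 mm below the rim. Nothing holds it down.
- jar: Small white jar with blue lid, 46 mm diameter, 65 mm high, loose, between viewer and mould; origin at the centre of its underside.
- rack: Green tube rack block, 140 by 50 mm, 45 mm high, loose, behind the jar; origin at the centre of its underside.
There are look-alikes about, which are no part of the job. There is more than one size of the part that bears frame_grip; the job needs the middle-sized.

How it is judged:
By the outcome, as a careful person would: the job done as asked, in the order asked, and still so for the second after the job is handed in, with the robot touching nothing.
It also fails if it takes over 53 s, if anything falls off the work surface, if the arm or the gripper's body presses on something with over 40 N, if the wrist force passes 120 N, or if a joint passes its speed limit or range.

## Working session

There is one attempt and no reset: what is moved stays moved. The work goes in short steps, Python scripts to look and compute and a tool call to move; the robot and the scene stay as the last step left them, time stands still between calls to the robot, and variables do not carry over. Pictures are saved under pics/ and viewed, at most 10 in all, crops included, and the job is handed in when it is done.

Besides the shell and the picture viewer there is one more tool, called after ">>>" by a JSON object that holds its "api" and its "payload", one argument or row to a line. arm_command: Moves the arm, as the interface text tells. Its arguments: {"type":"object","properties":{"steps":{"type":"array","items":{"type":"object","properties":{"dp":{"type":"array","items":{"type":"number"}},"twist":{"type":"array","items":{"type":"number"}},"jaw":{"type":"number"}}}},"squeeze":{"type":"number"}},"required":["steps"]}

```bash
mkdir -p pics; cat > h.py <<'E'
import numpy as np, cv2
from station import read_state, imaging, job
from scipy.spatial.transform import Rotation as R
def cam(n):
    s=read_state(); c=imaging.read_camera(n)
    if 'view' in c: V=np.array(c['view'])
    else:
        T=np.eye(4); T[:3,:3]=R.from_quat(s['eef_rot']).as_matrix(); T[:3,3]=s['tcp_pos']
        V=np.linalg.inv(T@np.array(c['mount']))
    return np.array(c['pixels']),np.array(c['camera_matrix'],float),np.array(c['distortion'],float),V
def ray(c,uv):
    _,K,D,V=c; p=cv2.undistortPoints(np.array(uv,float).reshape(-1,1,2),K,D).reshape(-1,2)
    d=np.c_[p[:,0],-p[:,1],-np.ones(len(p))]
    return -V[:3,:3].T@V[:3,3], d@V[:3,:3]
def onz(c,uv,z):
    o,d=ray(c,uv); return o+d*((np.asarray(z)-o[2])/d[:,2])[:,None]
def proj(c,P):
    _,K,D,V=c; P=np.asarray(P,float).reshape(-1,3)@V[:3,:3].T+V[:3,3]
    return cv2.projectPoints((P*[1,-1,-1]).reshape(-1,1,3),np.zeros(3),np.zeros(3),K,D)[0].reshape(-1,2)
E
python3 - <<'E'
from h import *
import pickle
C={n:cam(n) for n in('side','top')}
pickle.dump(C,open('c0.pkl','wb'))
for n in C: cv2.imwrite(f'pics/{n}0.png',cv2.resize(C[n][0],(800,600)))
print(read_state())
for n in C: print(n,-C[n][3][:3,:3].T@C[n][3][:3,3])
E
```

```text
{'time_s': 0.1, 'joint_positions': array([-1.33584153e+00,  1.16457571e-01,  1.44221577e+00,  1.14282880e-05,
        1.58401397e+00, -3.77876543e-02]), 'joint_vel': array([-1.69797179e-03,  7.13413609e-04, -4.82501519e-04, -7.40357689e-05,
       -9.46538904e-04,  1.70160796e-03]), 'effort': array([ 1.88022415e-03, -7.22897673e+01, -6.23866582e+01,  7.82487961e-02,
        2.27956509e-02, -9.65953564e-05]), 'tcp_pos': array([ 181.78490859, -649.86049911,  217.95507961]), 'eef_rot': array([ 9.90715688e-01,  1.35948983e-01, -4.81844182e-05, -5.45234573e-04]), 'force': array([-0.77751257, -0.12880943, -0.4081518 ]), 'ft_torque': array([-0.01760581, -0.04982517,  0.02422188]), 'finger_force': 0.0, 'width': 93.05268015262325}
side [398.95850646 704.71450796 966.68060478]
top [ 417.49993026  -12.8730307  1026.83400221]
```

View pics/top0.png

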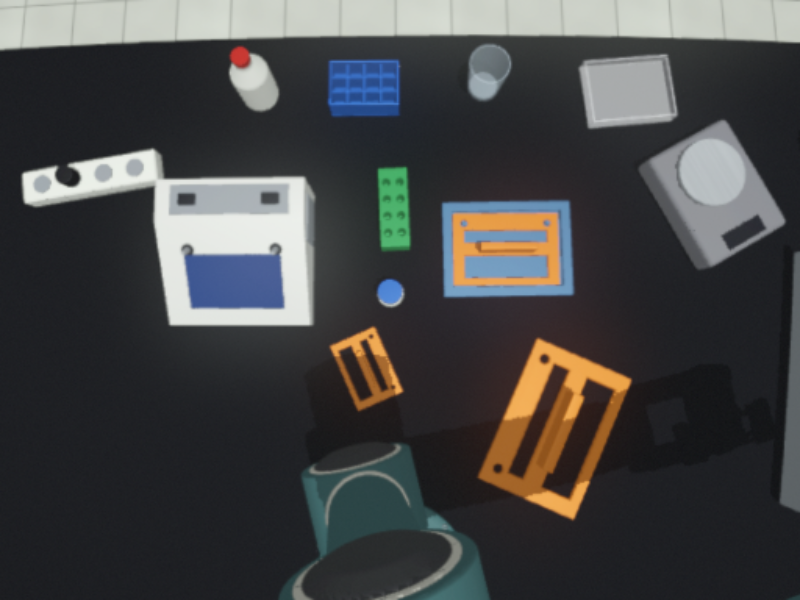

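View pics/side0.png

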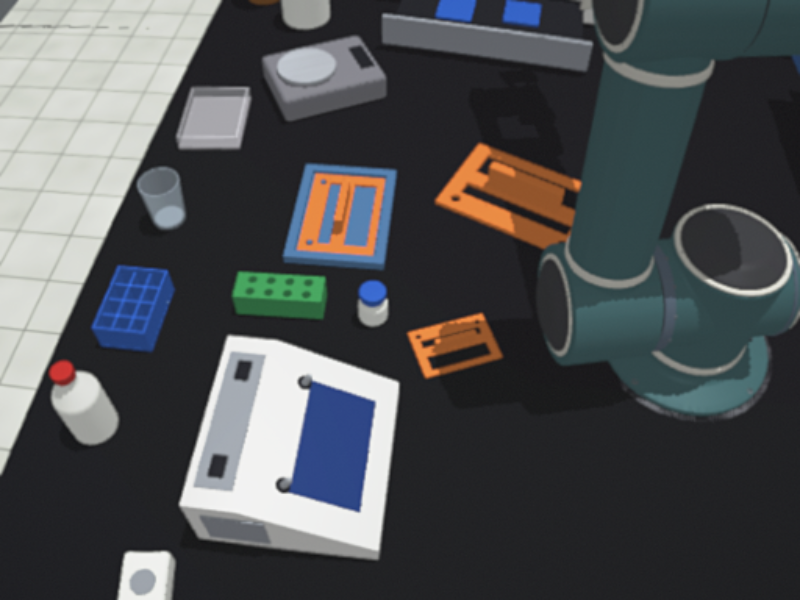

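The top view shows the middle frame in the blue mould at (507,248), the viewer at (235,250) with pins at about (187,249) and (276,249), and the jar at (390,292). The side view shows the pins at about (305,381) and (284,484).

```bash
python3 - <<'E'
from h import *
import pickle
C=pickle.load(open('c0.pkl','rb'))
def quad(m,mn=0):
    c=max(cv2.findContours(m.astype(np.uint8),0,1)[0],key=cv2.contourArea)
    h=cv2.convexHull(c)
    for e in np.linspace(.01,.15,60):
        q=cv2.approxPolyDP(h,e*cv2.arcLength(h,True),True)
        if len(q)<=4: break
    return q.reshape(-1,2).astype(float),cv2.minAreaRect(h),cv2.contourArea(c)
Q={}
for n in C:
    hsv=cv2.cvtColor(C[n][0],cv2.COLOR_BGR2HSV); H,S,Vv=cv2.split(hsv)
    roi=np.zeros(H.shape,bool)
    if n=='top': roi[150:205,110:190]=1
    else: roi[235:335,170:245]=1
    m=roi&(H>105)&(H<130)&(S>130)
    q,r,a=quad(m); Q[n]=q; print(n,'screen',q.tolist(),a)
    roi[:]=0
    if n=='top': roi[128:192,280:370]=1
    else: roi[100:175,180:260]=1
    o=roi&(H<20)&(S>100)
    q,r,a=quad(o); print('frame',q.tolist(),r,a); W=onz(C[n],q,14); print(W.round(1).tolist(), 'c',W.mean(0).round(1))
    b=roi&(H>95)&(H<130)&(S>60)&(Vv>90)
# frame outline, rect fit in world at z=14
    cc=max(cv2.findContours(o.astype(np.uint8),0,1)[0],key=cv2.contourArea).reshape(-1,2)
    P=onz(C[n],cc,14)[:,:2].astype(np.float32); print('rect',cv2.minAreaRect(P))
t=C['top'][0]; s=C['side'][0]
f=lambda a:cv2.resize(a,(400,300),interpolation=cv2.INTER_CUBIC)
m=np.vstack([np.hstack([f(t[140:185,105:165]),f(t[140:185,145:205])]),np.hstack([f(s[225:270,165:225]),f(s[285:330,155:215])])])
cv2.imwrite('pics/pins.png',m)
f=lambda a:cv2.resize(a,(400,400),interpolation=cv2.INTER_CUBIC)
cv2.imwrite('pics/fr.png',np.hstack([f(t[120:200,280:380]),f(s[100:180,175:275])]))
E
```

```text
side screen [[199.0, 245.0], [238.0, 257.0], [229.0, 326.0], [185.0, 314.0]] 2937.5
frame [[202.0, 111.0], [245.0, 114.0], [238.0, 162.0], [190.0, 159.0]] ((217.8692626953125, 136.54615783691406), (49.986000061035156, 51.47441482543945), 7.125016689300537) 2232.5
[[646.8, -296.8, 14.0], [521.2, -298.2, 14.0], [518.2, -113.8, 14.0], [646.3, -110.0, 14.0]] c [ 583.1 -204.7   14. ]
rect ((582.6580810546875, -204.352294921875), (130.62274169921875, 190.46644592285156), 0.2926912009716034)
top screen [[119.0, 164.0], [151.0, 165.0], [180.0, 195.0], [123.0, 195.0]] 1382.5
frame [[356.0, 137.0], [357.0, 181.0], [291.0, 181.0], [290.0, 137.0]] ((323.5, 159.5), (45.0, 67.0), 90.0) 2922.0
[[644.3, -298.3, 14.0], [519.3, -297.5, 14.0], [519.9, -112.5, 14.0], [644.7, -111.3, 14.0]] c [ 582.1 -204.9   14. ]
rect ((580.6757202148438, -204.23886108398438), (188.64675903320312, 127.67695617675781), 89.8879623413086)
```

View pics/pins.png

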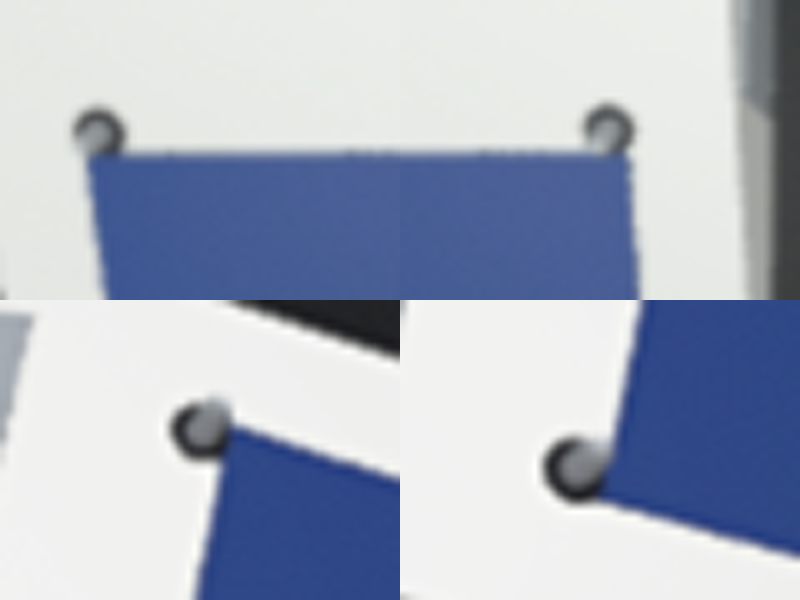

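The pins' crop shows the foot ring centres. In full-image pixels they are at top (119.2,159.2) and (175.9,158.9), and at side (194.5,244) for the right pin and (181,310) for the left.

```bash
python3 - <<'E'
from h import *
import pickle
C=pickle.load(open('c0.pkl','rb'))
t=[(119.2,159.15),(175.85,158.85)]; s=[(181.05,310),(194.5,244)]
for n,p in(('top',t),('side',s)): print(n,onz(C[n],p,92.9).round(1).tolist())
for a,b in zip(t,s):
    A=0;B=0
    for n,p in(('top',a),('side',b)):
        o,d=ray(C[n],[p]);d=d[0]/np.linalg.norm(d);M=np.eye(3)-np.outer(d,d);A=A+M;B=B+M@o
    print(np.linalg.solve(A,B).round(1))
# jar, rack
for p,z in(((390,291),65),((394,208),45)): print(onz(C['top'],[np.array(p)/1.5625],z).round())
w=cam('wrist'); print(w[1],w[2]); print(np.linalg.inv(w[3]).round(2))
s=read_state();T=np.eye(4); T[:3,:3]=R.from_quat(s['eef_rot']).as_matrix(); T[:3,3]=s['tcp_pos']
print((np.linalg.inv(T)@np.linalg.inv(w[3])).round(2)); print(T.round(3))
E
```

```text
top [[571.9, 344.5, 92.9], [571.3, 193.8, 92.9]]
side [[571.4, 344.2, 92.9], [571.6, 193.2, 92.9]]
[571.6 344.3  93.3]
[571.3 193.7  93.6]
[[501.   2.  65.]]
[[649.  -5.  45.]]
[[285.39873528   0.         256.2106693 ]
 [  0.         285.39873528 190.58319727]
 [  0.           0.           1.        ]] [0.01990174 0.         0.         0.         0.        ]
[[ 2.7000e-01  9.2000e-01  2.8000e-01  2.5887e+02]
 [-9.6000e-01  2.6000e-01  8.0000e-02 -6.2801e+02]
 [-0.0000e+00 -2.9000e-01  9.6000e-01  3.8361e+02]
 [ 0.0000e+00  0.0000e+00  0.0000e+00  1.0000e+00]]
[[  -0.      0.96    0.29   80.1 ]
 [   1.      0.      0.     -0.45]
 [  -0.      0.29   -0.96 -165.51]
 [   0.      0.      0.      1.  ]]
[[ 9.63000e-01  2.69000e-01 -0.00000e+00  1.81830e+02]
 [ 2.69000e-01 -9.63000e-01  1.00000e-03 -6.49892e+02]
 [ 0.00000e+00 -1.00000e-03 -1.00000e+00  2.18098e+02]
 [ 0.00000e+00  0.00000e+00  0.00000e+00  1.00000e+00]]
```

>>> {"api": "arm_command", "payload": {
  "steps": [
    {"dp":[0.5,0.557,-0.05],"twist":[0,0,0.62],"jaw":45},
    {"dp":[0.5,0.557,-0.05],"twist":[0,0,0.62],"jaw":45},
    {"dp":[0.5,0.557,-0.05],"twist":[0,0,0.62],"jaw":45},
    {"dp":[0.5,0.557,-0.05],"twist":[0,0,0.62],"jaw":45},
    {"dp":[0.5,0.557,-0.05],"twist":[0,0,0.62],"jaw":45},
    {"dp":[0.5,0.557,-0.05],"twist":[0,0,0.62],"jaw":45},
    {"dp":[0.5,0.557,-0.05],"twist":[0,0,0.62],"jaw":45},
    {"dp":[0.5,0.557,-0.05],"twist":[0,0,0.62],"jaw":45},
    {"dp":[0.5,0.557,-0.05],"twist":[0,0,0.62],"jaw":45},
    {"dp":[0.5,0.557,-0.05],"twist":[0,0,0.62],"jaw":45},
    {"dp":[0.5,0.557,-0.05],"twist":[0,0,0.62],"jaw":45},
    {"dp":[0.5,0.557,-0.05],"twist":[0,0,0.62],"jaw":45},
    {"dp":[0.5,0.557,-0.05],"twist":[0,0,0.62],"jaw":45},
    {"dp":[0.5,0.557,-0.05],"twist":[0,0,0.62],"jaw":45},
    {"dp":[0.5,0.557,-0.05],"twist":[0,0,0.62],"jaw":45},
    {"dp":[0.5,0.557,-0.05],"twist":[0,0,0.62],"jaw":45},
    {"dp":[0.5,0.557,-0.05],"twist":[0,0,0.62],"jaw":45},
    {"dp":[0.5,0.557,-0.05],"twist":[0,0,0.62],"jaw":45},
    {"dp":[0.5,0.557,-0.05],"twist":[0,0,0.62],"jaw":45},
    {"dp":[0.5,0.557,-0.05],"twist":[0,0,0.62],"jaw":45}
  ]
}}

```text
time_s: 1.82
tcp_pos: [582.6, -203.1, 178.4]
eef_rot: [0.706, 0.708, -0.0, -0.0]
force: [0.1, -0.9, 0.4]
width: 44.9
finger_force: 0.0
```

>>> {"api": "arm_command", "payload": {
  "steps": [
    {"dp":[0,0,0],"twist":[0,0,0],"jaw":45},
    {"dp":[0,0,0],"twist":[0,0,0],"jaw":45}
  ]
}}

```text
time_s: 1.98
tcp_pos: [582.3, -203.4, 178.0]
eef_rot: [0.706, 0.708, -0.0, -0.0]
force: [0.1, 0.1, -0.6]
width: 44.9
finger_force: 0.0
```

```bash
python3 - <<'E'
from h import *
s=read_state(); print(s['time_s'],s['tcp_pos'],R.from_quat(s['eef_rot']).as_matrix().round(4).tolist(),s['force'],s['joint_positions'])
w=cam('wrist'); cv2.imwrite('pics/w1.png',w[0])
import pickle; pickle.dump(w,open('w1.pkl','wb'))
print(proj(w,[[581.5+47,-204.3+75,14],[581.5+47,-204.3-75,14],[581.5,-154.3,48],[581.5,-254.3,48]]).round(1).tolist())
E
```

```text
1.9833 [ 582.29585906 -203.36286101  178.04077232] [[-0.0024, 1.0, -0.001], [1.0, 0.0024, 0.0003], [0.0003, -0.001, -1.0]] [ 0.09717711  0.08751369 -0.59290285] [-3.77317129e-01  4.28611486e-03  1.62398596e+00 -7.84931221e-05
  1.51434750e+00 -3.79691067e-01]
[[298.2, 110.9], [293.0, 234.2], [255.9, 137.0], [255.8, 226.9]]
```

View pics/w1.png

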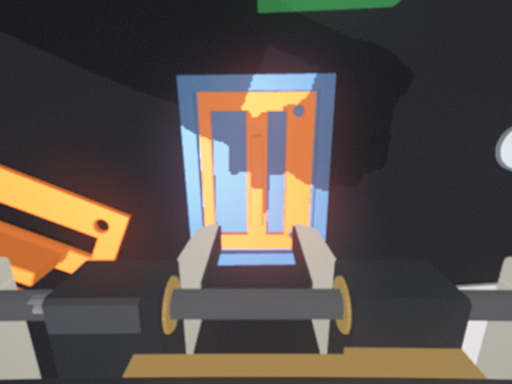

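The wrist view shows the hole at (298,110), exactly where my estimate predicted, with the rib centred at column 256.

>>> {"api": "arm_command", "payload": {
  "steps": [
    {"dp":[-0.02,-0.02,-0.45],"twist":[0,0,0],"jaw":45},
    {"dp":[0,0,-0.6],"twist":[0,0,0],"jaw":45},
    {"dp":[0,0,-0.6],"twist":[0,0,0],"jaw":45},
    {"dp":[0,0,-0.6],"twist":[0,0,0],"jaw":45},
    {"dp":[0,0,-0.6],"twist":[0,0,0],"jaw":45},
    {"dp":[0,0,-0.5],"twist":[0,0,0],"jaw":45},
    {"dp":[0,0,-0.4],"twist":[0,0,0],"jaw":45},
    {"dp":[0,0,-0.22],"twist":[0,0,0],"jaw":45},
    {"dp":[0,0,0],"twist":[0,0,0],"jaw":45},
    {"dp":[0,0,0],"twist":[0,0,0],"jaw":45}
  ]
}}

```text
time_s: 2.87
tcp_pos: [580.9, -205.9, 20.4]
eef_rot: [0.707, 0.707, -0.0, 0.0]
force: [0.1, -0.3, 0.9]
width: 45.0
finger_force: 0.0
```

>>> {"api": "arm_command", "payload": {
  "steps": [
    {"dp":[0,0,0],"twist":[0,0,0],"jaw":20},
    {"dp":[0,0,0],"twist":[0,0,0],"jaw":16},
    {"dp":[0,0,0],"twist":[0,0,0],"jaw":8},
    {"dp":[0,0,0],"twist":[0,0,0],"jaw":8},
    {"dp":[0,0,0],"twist":[0,0,0],"jaw":8},
    {"dp":[0,0,0],"twist":[0,0,0],"jaw":8},
    {"dp":[0,0,0],"twist":[0,0,0],"jaw":8},
    {"dp":[0,0,0],"twist":[0,0,0],"jaw":8}
  ],
  "squeeze": 35
}}

```text
time_s: 3.53
tcp_pos: [581.3, -205.2, 20.3]
eef_rot: [0.707, 0.707, 0.0, 0.0]
force: [-0.3, 0.1, 4.7]
width: 13.9
finger_force: 35.0
```

>>> {"api": "arm_command", "payload": {
  "steps": [
    {"dp":[0,0,0.1],"twist":[0,0,0],"jaw":8},
    {"dp":[0,0,0.2],"twist":[0,0,0],"jaw":8},
    {"dp":[0,0,0.3],"twist":[0,0,0],"jaw":8},
    {"dp":[0,0,0.5],"twist":[0,0,0],"jaw":8},
    {"dp":[0,0,0.5],"twist":[0,0,0],"jaw":8},
    {"dp":[0,0,0.5],"twist":[0,0,0],"jaw":8},
    {"dp":[0,0,0.5],"twist":[0,0,0],"jaw":8},
    {"dp":[0,0,0.5],"twist":[0,0,0],"jaw":8},
    {"dp":[0,0,0.5],"twist":[0,0,0],"jaw":8},
    {"dp":[0,0,0.5],"twist":[0,0,0],"jaw":8},
    {"dp":[0,0,0.3],"twist":[0,0,0],"jaw":8},
    {"dp":[0,0,0.1],"twist":[0,0,0],"jaw":8},
    {"dp":[0,0,0],"twist":[0,0,0],"jaw":8}
  ]
}}

```text
time_s: 4.62
tcp_pos: [581.3, -205.3, 200.9]
eef_rot: [0.707, 0.707, 0.0, 0.001]
force: [-0.4, 0.3, -2.8]
width: 13.8
finger_force: 35.0
```

>>> {"api": "arm_command", "payload": {
  "steps": [
    {"dp":[-0.1,0.3,0],"twist":[0,0,0],"jaw":8},
    {"dp":[-0.11,0.6,0],"twist":[0,-0.25,0],"jaw":8},
    {"dp":[-0.11,0.63,0],"twist":[0,-0.25,0],"jaw":8},
    {"dp":[-0.11,0.65,0],"twist":[0,-0.25,0],"jaw":8},
    {"dp":[-0.11,0.65,0],"twist":[0,-0.25,0],"jaw":8},
    {"dp":[-0.11,0.65,0],"twist":[0,-0.25,0],"jaw":8},
    {"dp":[-0.11,0.65,0],"twist":[0,-0.25,0],"jaw":8},
    {"dp":[-0.11,0.65,0],"twist":[0,-0.25,0],"jaw":8},
    {"dp":[-0.11,0.65,0],"twist":[0,-0.25,0],"jaw":8},
    {"dp":[-0.11,0.65,0],"twist":[0,-0.25,0],"jaw":8},
    {"dp":[-0.11,0.65,0],"twist":[0,-0.25,0],"jaw":8},
    {"dp":[-0.11,0.65,0],"twist":[0,-0.25,0],"jaw":8},
    {"dp":[-0.11,0.65,0],"twist":[0,-0.25,0],"jaw":8},
    {"dp":[-0.11,0.65,0],"twist":[0,-0.25,0],"jaw":8},
    {"dp":[-0.11,0.65,0],"twist":[0,-0.25,0],"jaw":8},
    {"dp":[-0.11,0.65,0],"twist":[0,-0.25,0],"jaw":8},
    {"dp":[-0.11,0.65,0],"twist":[0,-0.25,0],"jaw":8},
    {"dp":[-0.11,0.6,0],"twist":[0,-0.17,0],"jaw":8},
    {"dp":[-0.1,0.3,0],"twist":[0,0,0],"jaw":8},
    {"dp":[0,0.15,0],"twist":[0,0,0],"jaw":8}
  ]
}}

```text
time_s: 6.28
tcp_pos: [496.4, 263.7, 198.0]
eef_rot: [0.689, 0.692, 0.152, 0.152]
force: [-0.2, -0.3, -3.3]
width: 13.8
finger_force: 35.0
```

>>> {"api": "arm_command", "payload": {
  "steps": [
    {"dp":[0,0,-0.2],"twist":[0,0,0],"jaw":8},
    {"dp":[0,0,-0.3],"twist":[0,0,0],"jaw":8},
    {"dp":[0,0,-0.3],"twist":[0,0,0],"jaw":8},
    {"dp":[0,0,-0.2],"twist":[0,0,0],"jaw":8},
    {"dp":[0,0,0],"twist":[0,0,0],"jaw":8},
    {"dp":[0,0,0],"twist":[0,0,0],"jaw":8}
  ]
}}

```text
time_s: 6.78
tcp_pos: [498.2, 261.2, 159.0]
eef_rot: [0.691, 0.69, 0.152, 0.153]
force: [-0.4, -0.3, -1.5]
width: 13.6
finger_force: 35.0
```

```bash
cat > goal.py <<'E'
from h import *
s=read_state(); M=R.from_quat(s['eef_rot']).as_matrix(); p=s['tcp_pos']
Fg=R.from_euler('y',-25,degrees=True).as_matrix()
# tool axes in frame: tool x=+y, tool y=+x, tool z=-z
T=np.array([[0,1,0],[1,0,0],[0,0,-1.]])
F=M@T
def feet(p,F,off=(-47,-.9,12.3)):
    mid=p-F@np.array(off); return mid+F@[0,75,0],mid+F@[0,-75,0]
E
python3 - <<'E'
from goal import *
import pickle
print(s['time_s'],p,s['force'],s['ft_torque'],s['width'],s['joint_positions'].round(2))
print('rot to go deg(world)',np.degrees(R.from_matrix(Fg@F.T).as_rotvec()).round(2))
mid=p-F@[-47,-.9,12.3]; print('mid in pin axes',(Fg.T@(mid-[571.5,268.95,93])).round(2))
C={n:cam(n) for n in('side','top','wrist')}; pickle.dump(C,open('c2.pkl','wb'))
l,r=feet(p,F)
up=F[:,2]*6
for n in C: print(n,proj(C[n],[l,r,l+up,r+up,[571.6,344.3,93],[571.4,193.6,93]]).round(1).tolist())
f=lambda a:cv2.resize(a,(400,300),interpolation=cv2.INTER_CUBIC)
cv2.imwrite('pics/m2.png',np.vstack([np.hstack([f(C['top'][0][110:230,80:240]),f(C['side'][0][180:345,110:330])]),np.hstack([f(C['wrist'][0]),f(C['wrist'][0])*0])]))
E
```

```text
6.7833 [498.24089616 261.21747263 158.97827425] [-0.36506207 -0.28431414 -1.53638827] [-0.06223896  0.27965417 -0.04007911] 13.629888528363901 [ 0.56 -0.35  2.01 -0.25  1.12  0.63]
rot to go deg(world) [ 0.05 -0.04  0.03]
mid in pin axes [ 8.48 -6.85 78.42]
side [[190.7, 291.4], [204.2, 223.3], [191.7, 290.2], [205.3, 221.9], [180.9, 310.0], [194.6, 244.1]]
top [[110.5, 164.7], [171.7, 164.2], [109.6, 165.4], [171.2, 165.0], [119.2, 159.2], [175.9, 158.8]]
wrist [[333.0, 113.6], [318.0, 318.9], [335.7, 113.9], [319.8, 324.8], [300.3, 102.1], [293.6, 257.7]]
```

View pics/m2.png

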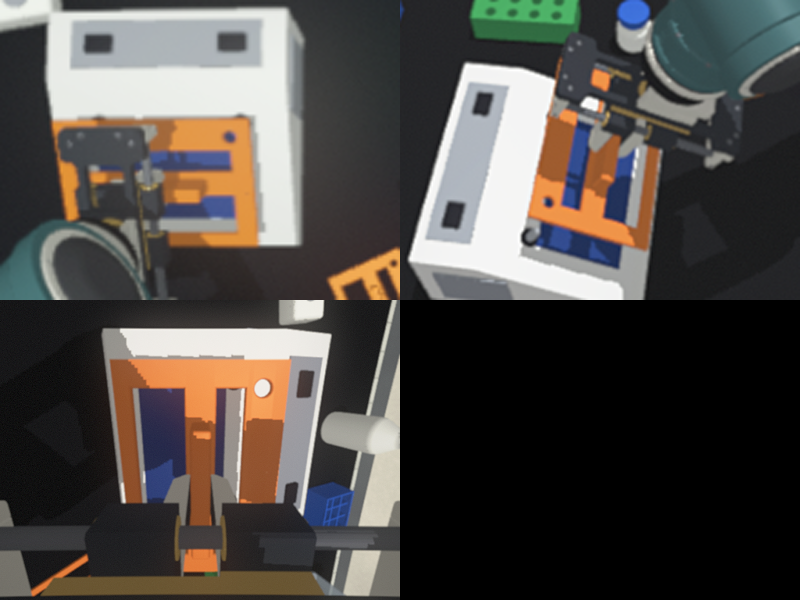

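The combined view shows the left hole at about (335.5,112.5) in the wrist image and (191.4,291) in the side image. The right hole is at about (172,165) in the top image. All are within about 1 px of prediction, so I'll hover nearer and refine.

>>> {"api": "arm_command", "payload": {
  "steps": [
    {"dp":[0.037,0.028,-0.145],"twist":[0,0,0],"jaw":8},
    {"dp":[0.06,0.035,-0.25],"twist":[0,0,0],"jaw":8},
    {"dp":[0.07,0.04,-0.25],"twist":[0,0,0],"jaw":8},
    {"dp":[0.06,0.035,-0.25],"twist":[0,0,0],"jaw":8},
    {"dp":[0.05,0.033,-0.2],"twist":[0,0,0],"jaw":8},
    {"dp":[0,0,0],"twist":[0,0,0],"jaw":8},
    {"dp":[0,0,0],"twist":[0,0,0],"jaw":8},
    {"dp":[0,0,0],"twist":[0,0,0],"jaw":8}
  ]
}}

```text
time_s: 7.6
tcp_pos: [509.4, 268.9, 116.3]
eef_rot: [0.69, 0.691, 0.153, 0.153]
force: [0.4, 1.3, -2.9]
width: 14.0
finger_force: 35.0
```

```bash
python3 - <<'E'
from goal import *
import pickle
print(s['time_s'],p,s['force'])
print('rot to go',np.degrees(R.from_matrix(Fg@F.T).as_rotvec()).round(2))
mid=p-F@[-47,-.9,12.3]; print('mid in pin axes',(Fg.T@(mid-[571.5,268.95,93])).round(2))
C={n:cam(n) for n in('side','top','wrist')}; pickle.dump(C,open('c3.pkl','wb'))
l,r=feet(p,F); tiles=[]
for n,w in(('side',l),('top',r),('wrist',l)):
    q=proj(C[n],[w+F[:,2]*3])[0]; print(n,q.round(1))
    img=C[n][0]; x0,y0=int(q[0])-12,int(q[1])-12
    c=img[y0:y0+25,x0:x0+25]; H,S,Vv=cv2.split(cv2.cvtColor(c,cv2.COLOR_BGR2HSV))
    m=(~((H<25)&(S>110))).astype(np.uint8)
    k,L,st,ce=cv2.connectedComponentsWithStats(m)
    for i in range(1,k):
        if st[i,4]>5:print('  comp',ce[i]+[x0,y0],st[i,4])
    tiles.append(cv2.resize(c,(260,260),interpolation=cv2.INTER_CUBIC))
cv2.imwrite('pics/m3.png',np.hstack(tiles))
E
```

```text
7.6 [509.43868145 268.89680639 116.27725527] [ 0.4116869   1.28861544 -2.89943022]
rot to go [ 0.01  0.03 -0.03]
mid in pin axes [ 0.6   0.88 35.05]
side [186.9 303.8]
  comp [176.61904762 302.91269841] 126
  comp [196.57627119 299.3220339 ] 59
  comp [186.33333333 303.66666667] 24
top [172.3 162.7]
  comp [175.29437229 156.49350649] 231
  comp [172.58823529 162.41176471] 17
  comp [166.43298969 171.03092784] 97
wrist [335.8 112.9]
  comp [335.83425414 112.3121547 ] 362
```

View pics/m3.png

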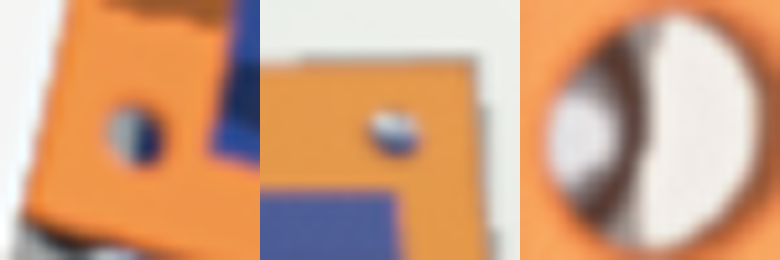

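The crops show that each hole sits over its pin. In the wrist view the hole is at (335.8,112.3) and the pin tip is visible through it at about (329,112.5).

```bash
python3 - <<'E'
from goal import *
import pickle
C=pickle.load(open('c3.pkl','rb'));w=C['wrist']
z=Fg[:,2]; f=np.array([571.6,344.3,93])
print('tip pred',proj(w,[f+24*z,f]).round(1).tolist())
img=w[0][100:126,322:350]
g=cv2.cvtColor(img,cv2.COLOR_BGR2HSV)
print(g[8:19,1:14,2]); 
# px per mm at tip for x,y pin shifts
a=proj(w,[f+24*z,f+24*z+Fg[:,0],f+24*z+Fg[:,1]]);print(a[1:]-a[0])
E
```

```text
tip pred [[329.1, 113.1], [320.9, 112.2]]
[[246 247 242 225 188 164 153 140 119  99  91 115 180]
 [246 245 238 221 206 195 186 166 135 110  92 106 174]
 [246 244 235 225 224 224 219 196 163 127  98 108 174]
 [246 242 233 225 229 229 230 222 190 144 100 106 174]
 [245 240 232 226 228 229 230 228 203 149 102 109 175]
 [245 240 229 225 228 227 229 228 205 148 102 114 181]
 [245 240 230 225 229 228 228 224 194 139 101 132 202]
 [246 241 230 226 227 226 216 198 166 120 104 159 228]
 [246 243 229 221 219 205 177 151 129 103 106 173 235]
 [247 244 231 215 191 173 141 120 104  92 117 184 236]
 [247 246 237 215 173 139 117 103  91  96 131 191 238]]
[[ 1.56453619 -0.00532848]
 [ 0.11898563 -1.62451215]]
```

>>> {"api": "arm_command", "payload": {
  "steps": [
    {"dp":[0.02,-0.022,-0.08],"twist":[0,0,0],"jaw":8},
    {"dp":[0.035,0,-0.075],"twist":[0,0,0],"jaw":8},
    {"dp":[0.035,0,-0.075],"twist":[0,0,0],"jaw":8},
    {"dp":[0.034,0,-0.073],"twist":[0,0,0],"jaw":8},
    {"dp":[0,0,0],"twist":[0,0,0],"jaw":8},
    {"dp":[0,0,0],"twist":[0,0,0],"jaw":8},
    {"dp":[0,0,0],"twist":[0,0,0],"jaw":8}
  ]
}}

```text
time_s: 8.33
tcp_pos: [514.3, 267.9, 103.9]
eef_rot: [0.69, 0.691, 0.153, 0.153]
force: [0.4, -0.4, -3.5]
width: 13.8
finger_force: 35.0
```

```bash
cat > st.py <<'E'
from goal import *
print(s['time_s'],p,s['force'].round(2),s['ft_torque'].round(2))
print('rot to go',np.degrees(R.from_matrix(Fg@F.T).as_rotvec()).round(2))
mid=p-F@[-47,-.9,12.3]; print('mid in pin axes',(Fg.T@(mid-[571.5,268.95,93])).round(2),'force pin axes',(Fg.T@s['force']).round(2))
E
python3 st.py
```

```text
8.3333 [514.2984079  267.92529425 103.89983337] [ 0.44 -0.38 -3.55] [-0.02  0.3   0.01]
rot to go [ 0.02  0.01 -0.03]
mid in pin axes [-0.23 -0.1  21.76] force pin axes [-1.1  -0.38 -3.4 ]
```

>>> {"api": "arm_command", "payload": {
  "steps": [
    {"dp":[0.026,0,-0.057],"twist":[0,0,0],"jaw":8},
    {"dp":[0.026,0,-0.057],"twist":[0,0,0],"jaw":8},
    {"dp":[0.026,0,-0.057],"twist":[0,0,0],"jaw":8},
    {"dp":[0.026,0,-0.057],"twist":[0,0,0],"jaw":8},
    {"dp":[0.026,0,-0.057],"twist":[0,0,0],"jaw":8},
    {"dp":[0,0,0],"twist":[0,0,0],"jaw":8}
  ]
}}

```text
time_s: 8.83
tcp_pos: [519.5, 267.7, 91.8]
eef_rot: [0.69, 0.691, 0.153, 0.153]
force: [-0.7, 0.3, -3.3]
width: 13.7
finger_force: 35.0
```

```bash
python3 st.py
```

```text
8.8333 [519.48073916 267.74678977  91.82002837] [-0.7   0.25 -3.27] [-0.04  0.34  0.03]
rot to go [ 0.04 -0.02 -0.02]
mid in pin axes [-0.65 -0.28  8.6 ] force pin axes [-2.02  0.25 -2.67]
```

>>> {"api": "arm_command", "payload": {
  "steps": [
    {"dp":[0.018,0.003,-0.033],"twist":[0,0,0],"jaw":8},
    {"dp":[0.018,0.002,-0.033],"twist":[0,0,0],"jaw":8},
    {"dp":[0.018,0,-0.033],"twist":[0,0,0],"jaw":8},
    {"dp":[0.018,0,-0.033],"twist":[0,0,0],"jaw":8},
    {"dp":[0,0,0],"twist":[0,0,0],"jaw":8},
    {"dp":[0,0,0],"twist":[0,0,0],"jaw":8}
  ]
}}

```text
time_s: 9.33
tcp_pos: [522.4, 268.1, 87.2]
eef_rot: [0.69, 0.691, 0.153, 0.153]
force: [-1.0, -0.9, -2.9]
width: 13.8
finger_force: 35.0
```

```bash
python3 st.py
```

```text
9.3333 [522.37449822 268.10791677  87.16621338] [-0.98 -0.87 -2.89] [-0.06  0.35  0.03]
rot to go [ 0.02  0.01 -0.03]
mid in pin axes [0.01 0.08 3.19] force pin axes [-2.11 -0.87 -2.2 ]
```

>>> {"api": "arm_command", "payload": {
  "steps": [
    {"dp":[0.01,0,-0.022],"twist":[0,0,0],"jaw":8},
    {"dp":[0.005,0,-0.011],"twist":[0,0,0],"jaw":8},
    {"dp":[0,0,0],"twist":[0,0,0],"jaw":8},
    {"dp":[0,0,0],"twist":[0,0,0],"jaw":8}
  ]
}}

```text
time_s: 9.67
tcp_pos: [523.0, 268.1, 85.9]
eef_rot: [0.69, 0.691, 0.153, 0.153]
force: [-0.1, 0.1, -2.4]
width: 13.8
finger_force: 35.0
```

```bash
python3 st.py
```

```text
9.6667 [522.96576916 268.11282239  85.91143948] [-0.07  0.13 -2.43] [-0.02  0.29 -0.02]
rot to go [ 0.01  0.02 -0.03]
mid in pin axes [0.02 0.09 1.8 ] force pin axes [-1.08  0.13 -2.17]
```

>>> {"api": "arm_command", "payload": {
  "steps": [
    {"dp":[0.006,0,-0.014],"twist":[0,0,0],"jaw":8},
    {"dp":[0.006,0,-0.014],"twist":[0,0,0],"jaw":8},
    {"dp":[0,0,0],"twist":[0,0,0],"jaw":8},
    {"dp":[0,0,0],"twist":[0,0,0],"jaw":8}
  ]
}}

```text
time_s: 10.0
tcp_pos: [523.4, 268.1, 84.7]
eef_rot: [0.69, 0.691, 0.153, 0.153]
force: [0.1, 0.1, -2.5]
width: 13.6
finger_force: 35.0
```

```bash
python3 st.py
```

```text
10.0 [523.41945458 268.1032961   84.72049353] [ 0.07  0.14 -2.5 ] [-0.04  0.32  0.04]
rot to go [ 0.01  0.01 -0.03]
mid in pin axes [-0.07  0.08  0.53] force pin axes [-1.    0.14 -2.3 ]
```

>>> {"api": "arm_command", "payload": {
  "steps": [
    {"dp":[0.006,0,-0.013],"twist":[0,0,0],"jaw":8},
    {"dp":[0,0,0],"twist":[0,0,0],"jaw":8},
    {"dp":[0,0,0],"twist":[0,0,0],"jaw":8}
  ]
}}

```text
time_s: 10.25
tcp_pos: [523.7, 268.1, 84.5]
eef_rot: [0.69, 0.69, 0.153, 0.153]
force: [-4.6, -0.2, 1.9]
width: 13.6
finger_force: 35.0
```

```bash
python3 st.py
```

```text
10.25 [523.66170145 268.13527317  84.4709198 ] [-4.55 -0.15  1.92] [-0.24  0.67 -0.13]
rot to go [ 0.01  0.02 -0.03]
mid in pin axes [0.04 0.11 0.2 ] force pin axes [-3.32 -0.15  3.66]
```

Contact force has risen by about 6 N along the pin axis, so the plate is on the screen. Next I release and retreat along the pin axis.

>>> {"api": "arm_command", "payload": {
  "steps": [
    {"dp":[0,0,0],"twist":[0,0,0],"jaw":16},
    {"dp":[0,0,0],"twist":[0,0,0],"jaw":22},
    {"dp":[0,0,0],"twist":[0,0,0],"jaw":30},
    {"dp":[0,0,0],"twist":[0,0,0],"jaw":36},
    {"dp":[0,0,0],"twist":[0,0,0],"jaw":36},
    {"dp":[0,0,0],"twist":[0,0,0],"jaw":36},
    {"dp":[-0.04,0,0.09],"twist":[0,0,0],"jaw":36},
    {"dp":[-0.127,0,0.272],"twist":[0,0,0],"jaw":36},
    {"dp":[-0.169,0,0.363],"twist":[0,0,0],"jaw":36},
    {"dp":[-0.169,0,0.363],"twist":[0,0,0],"jaw":36},
    {"dp":[-0.169,0,0.363],"twist":[0,0,0],"jaw":36},
    {"dp":[-0.169,0,0.363],"twist":[0,0,0],"jaw":36},
    {"dp":[-0.169,0,0.363],"twist":[0,0,0],"jaw":36},
    {"dp":[-0.169,0,0.363],"twist":[0,0,0],"jaw":36},
    {"dp":[-0.169,0,0.363],"twist":[0,0,0],"jaw":36},
    {"dp":[-0.1,0,0.2],"twist":[0,0,0],"jaw":36},
    {"dp":[0,0,0],"twist":[0,0,0],"jaw":36}
  ]
}}

```text
time_s: 11.67
tcp_pos: [465.5, 268.5, 211.3]
eef_rot: [0.69, 0.69, 0.155, 0.153]
force: [0.4, -0.2, -0.0]
width: 35.9
finger_force: 0.0
```

```bash
python3 - <<'E'
from h import *
f=lambda a:cv2.resize(a,(400,300),interpolation=cv2.INTER_CUBIC)
t=cam('top');s=cam('side');w=cam('wrist')
cv2.imwrite('pics/m4.png',np.vstack([np.hstack([f(t[0][110:230,80:240]),f(s[0][180:345,110:330])]),np.hstack([f(w[0]),f(s[0])])]))
X=R.from_euler('y',-25,degrees=True).as_matrix()
P=np.array([571.5,268.95,93])
print(proj(t,[P+X@[0,-75,6],P+X@[18,-95,6],P+X@[-112,-95,6]]).round(1).tolist(),proj(s,[P+X@[0,75,6],P+X@[0,-75,6],P+X@[18,95,6],P+X@[-112,95,6]]).round(1).tolist())
E
```

```text
[[175.3, 159.4], [182.5, 152.6], [186.0, 199.5]] [[182.0, 308.9], [195.4, 243.1], [171.2, 316.0], [233.2, 333.3]]
```

View pics/m4.png

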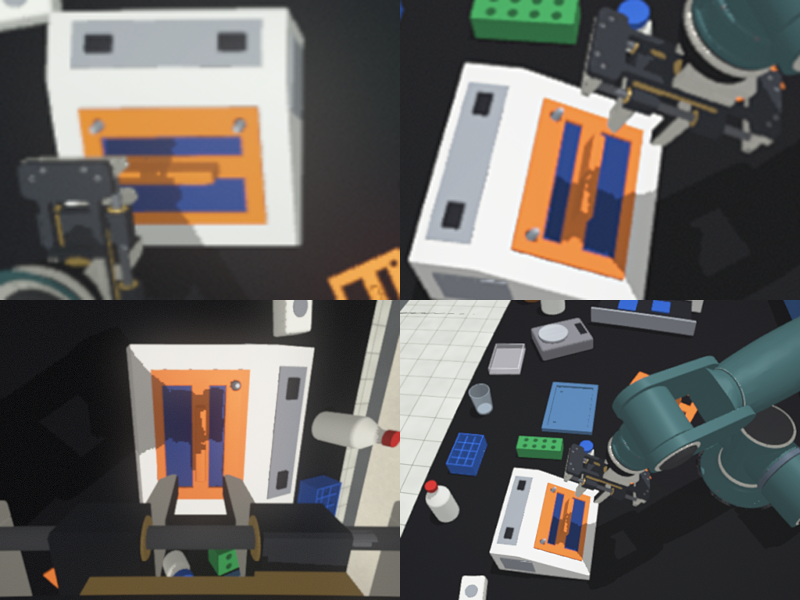

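Both pins stand through the holes and the frame is flush: its top-view corner at tile (250,108) is where I predicted it. The jar and rack are undisturbed, and the gripper is clear.

```bash
python3 -c "
from station import job; print(job.job_done())"
```

```text
the job is handed in; nothing more can be done
None
```

The middle-sized guard frame is hanging on both pins, flush on the viewer's screen and released. The jar and rack were left where they stood. I handed the job in at about 12 s of the 53 s allowed; no verdict came back.

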